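# Find the hand stamp in the tubs and sign the finished sheet

### The arm

A 6-joint arm with a two-finger parallel gripper is mounted at the origin on the work surface. World frame = base frame: x ahead of the robot, y to its left, z up, the work surface at z = 0. Lengths are in m, angles in degrees, forces in N, time in s.
With the tool pointing down it reaches from about 0.25 to 0.725 m from the base axis. Payload 9.7 kg.
Tool frame: the origin (TCP) lies at the very end of the fingers, on their centre line; the grasp point (between the pads) lies grasp_offset behind it (grasp_offset is the distance from the TCP to the grasp point, in m); z points along the fingers, y is the line along which they close (so a half turn about z gives the same grasp; the last joint's range is limited). The gripper opens to 85 mm and grips with 20 to 120 N. Pads are 22 mm wide; open, the fingers measure 114 mm over their backs; the gripper's body (76 mm by 85 mm) begins 54 mm behind the grasp point. The pads swing forward as they close: fully open they stand 13 mm farther back than shut.
Start: joints at [-74.427, 4.979, 10.078, 95.1, 0, 90], TCP at [0.148, -0.53, 0.231] pointing down, gripper open.
Joint ranges: [-179.16, 179.16], [-48.56, 103.87], [-65.8, 70.77], [-126.05, 130.52], [-82.76, 87.17], [-180, 180]. Speed limits (degrees/s): [127.2, 127.2, 147.25, 180, 180, 180].

### API

Orientations are given as [roll, pitch, yaw] about the fixed x, y, z axes, in that order (R = Rz(yaw) Ry(pitch) Rx(roll)).
In Python, from workcell import get_obs, camera, calibration, job_done, recognise, cut_out, mark_of, grasp_offset gives the robot as it stands.
- The arm moves only by the tool servo_tool, never from a script. Its argument "moves" is a list of rows, each a list of 3 entries, a list of its own where there are three numbers: the turn, a rotation vector about the tool's x, y, z in degrees, then the shift along the tool's x, y, z in m, then the opening in per cent of the stroke, from 0 (shut) to 100 (fully open). In form: [[[ax, ay, az], [x, y, z], claw], ...]. A call has 1 to 12 rows; each row shifts and turns the commanded pose from where the row before left it, along the tool's axes as they then stand; what a row does not reach is not made up. A row lasts 1/10 s, in which the tool goes at most 50 mm and 8.59 degrees, less where a joint would pass 70% of its speed; a pose out of reach is approached as far as the arm can. A call is refused whole if a number of a shift passes 0.05 or a number of a turn 8.59, either way. A call with a gripper value outside its range is refused whole. The fingers move at their own pace and stop on an object; "force" is the grip in N (left out, the last holds). Time passes only in rows, so rows that do not move let the fingers close. It gives the time, the measured TCP pose, the force, the opening and the grip force at its end, in the units of the state.
- get_obs(): the state, without advancing time (a new reading comes with each control period).
- camera(name): name is "scene" or "top" or "wrist"; returns (picture, depth): 400x640x3 uint8, red, green, blue; 400x640 float32, m along the optical axis (not along the pixel's ray), 0 where there is no reading.
- calibration(name): a dict with "camera_matrix" (3x3 intrinsics, pixels), "R" (3x3) and "t" (3): a world point X has camera coordinates R X + t. Camera axes: x right, y down, z forward; pixel columns grow to the right and rows downward; lengths in m; the calibration is good to about 2 mm. A picture is of the moment at which its call begins: read the wrist's pose just before it. calibration takes no time and is no camera call; for the wrist camera it gives the pose at the moment of the call.
- job_done(): hands the job in; it is judged then, once.
Trained networks look in the newest picture that a camera, given by its name, has taken for a name from the list of things; names that differ only in an ending like _2 or _b are one class to them, and where a whole thing is asked for, a point or a joint stands for the part that bears it (a point fixed in the world has none). Each returns a list of dicts, best first, with "score" (0 to 1); they miss things now and then, are a little off and sometimes report something else, mostly with a low value. They report only what shows in the picture. A call takes as long as a camera call. They do not tell look-alikes from the thing itself.
- recognise(name, camera): "xyz" ([x, y, z] in m, in the coordinates of the camera as it stood for that picture, good to about 4 mm: the middle of the surface that is visible of it).
- cut_out(name, camera): "mask" (400x640 bool, what is visible of it).
- mark_of(name, camera): "xyz" ([x, y, z] in m, in the coordinates of the camera as it stood for that picture, good to about 4 mm: a listed point, or the origin of a listed thing).
The state is a dict: "time": time; "q": joint angles; "qd": joint speeds; "joint_efforts": joint torques, N m; "ee_pos": TCP position; "tcp_rot": TCP orientation; "wrist_force": force on the tool from outside, world axes, zero at the start; "torque": the same for the moment, N m; "opening": finger opening in m; "grasp_force": force on a finger pad.
Only numpy, scipy, OpenCV 4.12 (cv2) and the standard library are available. Lean on these libraries where they do the work, as an engineer would, in place of code of your own. Each camera call takes 0.05 s, during which the arm holds its last target. There are 200 camera calls.

### The job

The hand stamp is in one of the three lidded tubs: open them one at a time from the robot's left (+y) to its right, setting each lid flat on the bare desk with its knob up and leaving it there, and stop when you find the stamp, so that tubs further right stay closed. Press the stamp firmly for a moment inside the empty red square on the sheet, touching the sheet nowhere else with it, then stand it upright on the dark wooden coaster and let go. Leave the other tubs' contents inside, put no lid on the sheet, and do not push the other things on the desk about.

Things in the scene. Friction and masses are not known exactly. Their poses are not given: they have to be found in the camera images.
- pot_left: left-hand (largest y) of three identical black tubs in a row on a 3 mm felt mat, about 115 mm apart; fixed, closed at first. Origin at its underside's centre, z up. Outer diameter 92 mm; the lid's skirt rests on a shoulder 34 mm up; neck 82 mm outside, 76 mm inside, mouth 42 mm up; inner floor 5 mm up.
- pot_left_closed (a point): point on the left tub's axis, 84 mm above its underside: where the middle of its lid's knob is when the lid is on. z is up
- lid_left_knob (a point): loose white cap-like lid of the left tub: diameter 92 mm, 40 mm tall, hollow, walls 2.5 mm, with a round black knob on top, 20 mm in diameter and 20 mm tall; 80 g. The point is the middle of the knob: 10 mm above the lid's flat top, 50 mm above its lower edge. It lifts straight off (it overlaps the neck by 8 mm).
- lid_left: the same left lid; origin at the centre of its lower edge, z up through the knob
- pot_mid: middle of three identical black tubs in a row on a 3 mm felt mat, about 115 mm apart; fixed, closed at first. Origin at its underside's centre, z up. Outer diameter 92 mm; the lid's skirt rests on a shoulder 34 mm up; neck 82 mm outside, 76 mm inside, mouth 42 mm up; inner floor 5 mm up.
- pot_mid_closed (a point): point on the mid tub's axis, 84 mm above its underside: where the middle of its lid's knob is when the lid is on. z is up
- lid_mid_knob (a point): loose white cap-like lid of the mid tub: diameter 92 mm, 40 mm tall, hollow, walls 2.5 mm, with a round black knob on top, 20 mm in diameter and 20 mm tall; 80 g. The point is the middle of the knob: 10 mm above the lid's flat top, 50 mm above its lower edge. It lifts straight off (it overlaps the neck by 8 mm).
- lid_mid: the same mid lid; origin at the centre of its lower edge, z up through the knob
- pot_right: right-hand (smallest y) of three identical black tubs in a row on a 3 mm felt mat, about 115 mm apart; fixed, closed at first. Origin at its underside's centre, z up. Outer diameter 92 mm; the lid's skirt rests on a shoulder 34 mm up; neck 82 mm outside, 76 mm inside, mouth 42 mm up; inner floor 5 mm up.
- pot_right_closed (a point): point on the right tub's axis, 84 mm above its underside: where the middle of its lid's knob is when the lid is on. z is up
- lid_right_knob (a point): loose white cap-like lid of the right tub: diameter 92 mm, 40 mm tall, hollow, walls 2.5 mm, with a round black knob on top, 20 mm in diameter and 20 mm tall; 80 g. The point is the middle of the knob: 10 mm above the lid's flat top, 50 mm above its lower edge. It lifts straight off (it overlaps the neck by 8 mm).
- lid_right: the same right lid; origin at the centre of its lower edge, z up through the knob
- stamp_mid (a point): middle (on the axis, 31 mm above the foot) of the self-inking hand stamp: round brass foot, diameter 30 mm, 14 mm tall; red round handle, diameter 20 mm (22 mm in the top 6 mm); 62 mm tall in all, about 90 g; z up the handle. It stands upright within a few mm of the axis of any one of the tubs; its top is 25 mm above the open mouth.
- stamp: the same stamp; origin at the centre of its foot's underside. The other two tubs hold only low things, the eraser and the ink cake, that stay below the mouth
- eraser_mid (a point): buff eraser, 36 x 24 x 16 mm, lying in one of the tubs; stays there. Point at its centre
- ink_cake_center (a point): dark blue ink cake, a disc 36 mm in diameter and 14 mm tall, lying in one of the tubs; stays there. Point at its centre
- square (a point): centre, on the paper, of an empty square outlined in red, 44 x 44 mm. z up. The sheet around it, cream with blue and gold borders, 240 (along x) by 160 mm, on a fixed rigid 2 mm board left or right of the tubs, has its centre 60 mm from here along +x. The stamp prints when pressed with about 5 N for half a second.
- sheet: the same sheet on its board; origin at the centre of its underside
- coaster_top (a point): centre of the top of a round dark wooden coaster, 90 mm in diameter, 6 mm thick, fixed to the desk on the other side of the tubs from the sheet
- inkwell: bystander: small glass inkwell with black cap, diameter 44 mm, 36 mm tall, on the desk near the robot; origin at its underside's centre
- red_pot: bystander: small red pot with brass cap, diameter 36 mm, 30 mm tall, on the desk near the robot; origin at its underside's centre
- green_jar: bystander: blue jar with olive cap, diameter 52 mm, 55 mm tall, behind the tubs; origin at its underside's centre
- teal_pot: bystander: small green glass pot, diameter 40 mm, 32 mm tall, behind the tubs; origin at its underside's centre
Things that resemble listed ones, but are neither listed nor needed, are in the scene too. Leave any green, orange or purple look-alike of the lid_left alone.

How it is judged:
By the outcome, as a careful person would: the job done as asked, in the order asked, and still so for the second after the job is handed in, with the robot touching nothing.
It also fails if it takes over 72 s, if anything falls off the work surface, if the arm or the gripper's body presses on something with over 40 N, if the wrist force passes 120 N, or if a joint passes its speed limit or range.

## Working session

There is one attempt and no reset: what is moved stays moved. The work goes in short steps, Python scripts to look and compute and a tool call to move; the robot and the scene stay as the last step left them, time stands still between calls to the robot, and variables do not carry over. Pictures are saved under pics/ and viewed, at most 10 in all, crops included, and the job is handed in when it is done.

Besides the shell and the picture viewer there is one more tool, called after ">>>" by a JSON object that holds its "method" and its "body". servo_tool: Moves the arm, as the interface text tells. Its arguments: {"type":"object","properties":{"moves":{"type":"array"},"force":{"type":"number"}},"required":["moves"]}

```bash
mkdir -p pics; cat > h.py <<'E'
import numpy as np, cv2
from workcell import *
def world(c,p):
    k=calibration(c); return np.array(k["R"]).T@(np.array(p)-np.array(k["t"]))
def pix(c,X):
    k=calibration(c); q=np.array(k["camera_matrix"])@(np.array(k["R"])@np.array(X)+np.array(k["t"])); return q[:2]/q[2]
def snap(c,f):
    im,d=camera(c); cv2.imwrite("pics/"+f,im[:,:,::-1]); return im,d
def depthpt(c,d,u,v):
    k=calibration(c); z=d[int(v),int(u)]; return world(c,np.linalg.inv(np.array(k["camera_matrix"]))@np.array([u,v,1])*z)
E
python3 - <<'E'
from h import *
o=get_obs();print(o["time"],o["ee_pos"],o["tcp_rot"],o["opening"],grasp_offset)
for c in("top","scene"):
    snap(c,c+"0.png")
    for n in ["lid_left_knob","pot_left_closed","square","coaster_top","sheet","inkwell","red_pot","green_jar","teal_pot"]:
        for r in mark_of(n,c)[:4]:
            X=world(c,r["xyz"]); print(c,n,round(r["score"],2),X.round(3),pix(c,X).round())
print(get_obs()["time"])
E
```

```text
0.0 [ 0.14758011 -0.52958462  0.23057199] [-1.79921654e+02  7.85147953e-04  1.55726350e+01] 0.08538441151318087 0.0187
top lid_left_knob 0.91 [0.618 0.123 0.089] [288. 174.]
top lid_left_knob 0.85 [0.281 0.385 0.05 ] [206. 278.]
top lid_left_knob 0.75 [0.321 0.237 0.048] [252. 265.]
top lid_left_knob 0.73 [ 0.456 -0.224  0.053] [392. 225.]
top square 0.82 [0.489 0.346 0.003] [225. 217.]
top coaster_top 0.98 [ 0.548 -0.355  0.005] [427. 201.]
top coaster_top 0.43 [0.625 0.004 0.   ] [324. 180.]
top sheet 0.72 [0.548 0.338 0.004] [228. 200.]
top inkwell 0.42 [0.364 0.108 0.   ] [293. 254.]
top inkwell 0.15 [ 0.631 -0.107  0.083] [358. 172.]
top red_pot 0.47 [ 0.383 -0.143  0.001] [367. 249.]
top green_jar 0.71 [ 0.631 -0.105  0.008] [355. 177.]
top green_jar 0.63 [ 0.76   0.213 -0.   ] [266. 142.]
top teal_pot 0.62 [ 0.753 -0.225  0.002] [388. 145.]
top teal_pot 0.57 [0.615 0.121 0.038] [290. 179.]
scene lid_left_knob 0.89 [ 0.338 -0.009  0.048] [293. 159.]
scene lid_left_knob 0.88 [0.284 0.383 0.05 ] [401. 124.]
scene lid_left_knob 0.78 [0.323 0.242 0.051] [366. 140.]
scene lid_left_knob 0.57 [0.619 0.122 0.088] [366. 208.]
scene pot_left_closed 0.28 [ 0.628 -0.109  0.005] [287. 249.]
scene square 0.62 [0.489 0.347 0.006] [416. 178.]
scene coaster_top 0.88 [ 0.545 -0.348  0.004] [194. 247.]
scene sheet 0.74 [0.553 0.341 0.   ] [423. 194.]
scene inkwell 0.66 [ 0.365  0.112 -0.001] [332. 168.]
scene inkwell 0.44 [0.626 0.005 0.039] [326. 231.]
scene red_pot 0.55 [ 0.383 -0.141  0.   ] [255. 189.]
scene red_pot 0.5 [0.363 0.113 0.003] [332. 167.]
scene green_jar 0.58 [0.761 0.223 0.004] [417. 258.]
scene green_jar 0.39 [0.364 0.108 0.   ] [330. 168.]
scene green_jar 0.23 [0.491 0.347 0.005] [416. 179.]
scene teal_pot 0.55 [ 0.749 -0.228  0.002] [254. 298.]
1.0
```

View pics/top0.png

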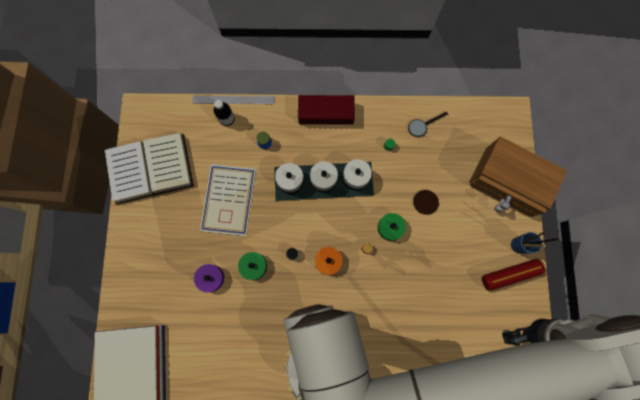

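```bash
python3 -c "
import cv2;a=cv2.imread('pics/scene0.png')[90:330,150:470];cv2.imwrite('pics/scene0c.png',cv2.resize(a,None,fx=2.5,fy=2.5,interpolation=cv2.INTER_CUBIC))
a=cv2.imread('pics/top0.png')[130:300,190:450];cv2.imwrite('pics/top0c.png',cv2.resize(a,None,fx=3,fy=3,interpolation=cv2.INTER_CUBIC))"
```

```text
(no output)
```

View pics/scene0c.png

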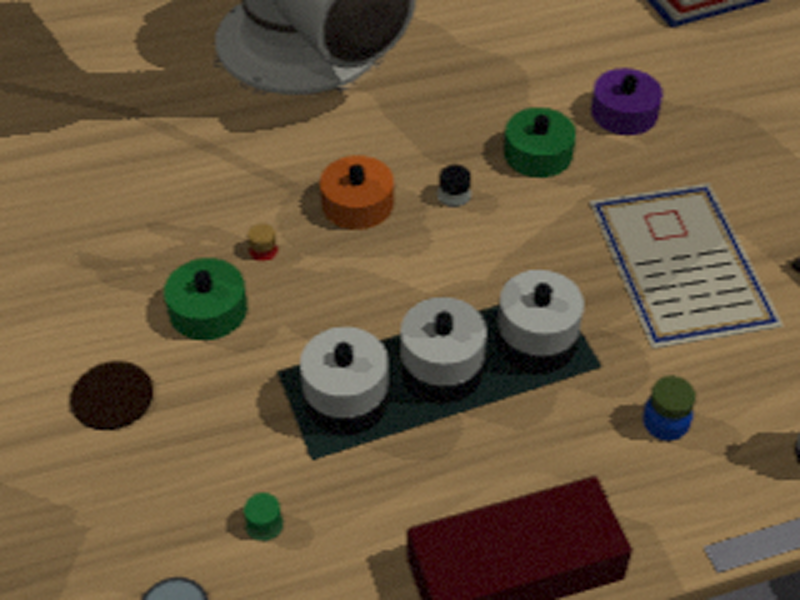

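View pics/top0c.png

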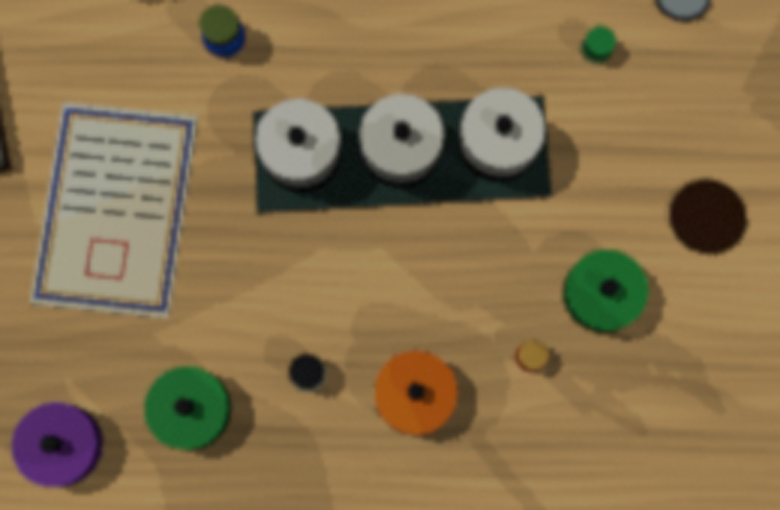

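The top view shows the three white-lidded tubs on the dark mat at pixels (289,175), (324,175) and (358,173). The sheet's red square is at (225,217) and the coaster at (427,201).

Possible mix-ups for the left lid:
- **Look-alikes:** purple (208,278), green (252,266), orange (329,261) and green (392,227).
- **Other white lids:** (324,175) and (358,173).

I choose the white lid at (289,175), the largest-y tub. The crop confirms it. Free desk lies between the mat and the near row.

>>> {"method": "servo_tool", "body": {"moves": [[[0,0,7.8],[0,0,0],50],[[0,0,7.8],[0,0,0],50],[[0,0,0],[0.036,-0.05,0],50],[[0,0,0],[0.036,-0.05,0],50],[[0,0,0],[0.036,-0.05,0],50],[[0,0,0],[0.036,-0.05,0],50],[[0,0,0],[0.036,-0.05,0],50],[[0,0,0],[0.036,-0.05,0],50],[[0,0,0],[0.036,-0.05,0],50],[[0,0,0],[0.036,-0.05,0],50],[[0,0,0],[0.036,-0.05,0],50],[[0,0,0],[0.036,-0.05,0],50]], "force": 40}}

```text
time: 2.2
ee_pos: [0.4408, -0.1222, 0.2316]
tcp_rot: [180.0, -0.1, -0.0]
wrist_force: [0.9, -1.1, 0.9]
opening: 0.0426
grasp_force: 0.0
```

```bash
python3 - <<'E'
from h import *
o=get_obs();print(o["time"],o["ee_pos"],o["tcp_rot"],o["q"].round(1) if hasattr(o["q"],"round") else o["q"],o["opening"])
snap("wrist","w1.png")
for n in ["lid_left_knob","pot_mid"]:
  for r in mark_of(n,"wrist")[:4]:
    X=world("wrist",r["xyz"]); print(n,round(r["score"],2),X.round(4),pix("wrist",X).round())
E
```

```text
2.2 [ 0.4408394  -0.12221835  0.23161666] [ 1.79980088e+02 -5.45868704e-02 -2.06652809e-02] [-15.5  -7.7  -2.3  95.3  -0.  164.5] 0.04260444057455771
lid_left_knob 0.86 [0.3187 0.2445 0.0479] [ 20. 280.]
lid_left_knob 0.8 [ 0.4603 -0.2245  0.0513] [419. 166.]
lid_left_knob 0.69 [ 0.3431 -0.0058  0.0476] [225. 262.]
```

>>> {"method": "servo_tool", "body": {"moves": [[[0,0,-8.2],[0,0,0],50],[[0,0,-8.2],[0,0,0],50],[[0,0,-8.2],[0,0,0],50],[[0,0,-8.2],[0,0,0],50],[[0,0,-8.2],[0,0,0],50],[[0,0,-8.2],[0,0,0],50],[[0,0,-8.2],[0,0,0],50],[[0,0,-8.2],[0,0,0],50],[[0,0,-8.2],[0,0,0],50],[[0,0,-8.2],[0,0,0],50],[[0,0,-8.0],[0,0.05,0],50],[[0,0,0],[0.05,0.05,0],50]]}}

```text
time: 3.55
ee_pos: [0.5258, -0.0996, 0.2313]
tcp_rot: [179.9, 0.1, 90.0]
wrist_force: [1.3, -0.6, -0.4]
opening: 0.0428
grasp_force: 0.0
```

>>> {"method": "servo_tool", "body": {"moves": [[[0,0,0],[0.05,0.04,0],50],[[0,0,0],[0.05,0.03,0],50],[[0,0,0],[0.05,0.01,0],50],[[0,0,0],[0.04,0,0],50],[[0,0,0],[0,0,0],50]]}}

```text
time: 4.05
ee_pos: [0.5917, 0.078, 0.2307]
tcp_rot: [-179.9, -0.0, 90.2]
wrist_force: [-0.2, -0.8, 0.3]
opening: 0.0425
grasp_force: 0.0
```

```bash
python3 - <<'E'
from h import *
o=get_obs();print(o["time"],o["ee_pos"],o["tcp_rot"],o["q"],o["opening"])
snap("wrist","w2.png")
for n in ["lid_left_knob","pot_left","square","coaster_top"]:
  for r in mark_of(n,"wrist")[:4]:
    X=world("wrist",r["xyz"]); print(n,round(r["score"],2),X.round(4),pix("wrist",X).round())
E
```

```text
4.05 [0.59168341 0.07800873 0.23074417] [-1.79945919e+02 -3.65425450e-02  9.01531026e+01] [7.49006694e+00 1.16336379e+01 1.74594451e+01 9.58747789e+01
 4.31497387e-02 9.73369286e+01] 0.042517134520204496
lid_left_knob 0.94 [ 0.3456 -0.0104  0.0494] [111. 253.]
lid_left_knob 0.75 [0.6191 0.1197 0.0897] [350. 143.]
lid_left_knob 0.55 [0.3209 0.2412 0.048 ] [37. 11.]
square 0.27 [ 0.381  -0.1476  0.004 ] [175. 326.]
```

View pics/w2.png

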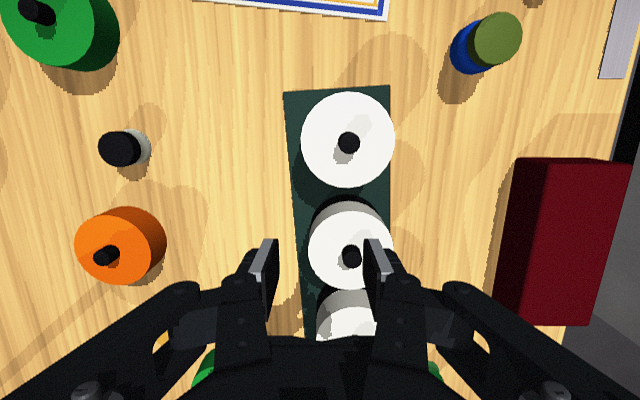

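The wrist view shows the left white lid's knob at (348,142) and the middle lid's at (351,256). The look-alikes are off to the side. The left knob is at about (0.619, 0.121), z 0.089, against 0.087 expected, so I descend.

>>> {"method": "servo_tool", "body": {"moves": [[[0,0,0],[0.042,0.028,0.02],50],[[0,0,0],[0,0,0.04],50],[[0,0,0],[0,0,0.04],50],[[0,0,0],[0,0,0.02],50],[[0,0,0],[0,0,0],50]]}}

```text
time: 4.8
ee_pos: [0.6159, 0.1119, 0.1094]
tcp_rot: [-179.7, 0.1, 89.9]
wrist_force: [-0.1, -1.2, 0.5]
opening: 0.0426
grasp_force: 0.0
```

```bash
python3 - <<'E'
from h import *
o=get_obs();print(o["time"],o["ee_pos"],o["tcp_rot"],o["opening"])
im,d=snap("wrist","w3.png")
for n in ["lid_left_knob"]:
  for r in mark_of(n,"wrist")[:3]:
    X=world("wrist",r["xyz"]); print(n,round(r["score"],2),X.round(4),pix("wrist",X).round())
E
```

```text
4.8 [0.6158922  0.1119487  0.10943499] [-1.79687284e+02  6.33419548e-02  8.98640822e+01] 0.04259704551671122
lid_left_knob 0.6 [0.6233 0.1224 0.0942] [330. 224.]
```

>>> {"method": "servo_tool", "body": {"moves": [[[0,0,0],[0.009,0.004,0.01],50],[[0,0,0],[0,0,0.018],50],[[0,0,0],[0,0,0],50],[[0,0,0],[0,0,0],0],[[0,0,0],[0,0,0],0],[[0,0,0],[0,0,0],0],[[0,0,0],[0,0,0],0],[[0,0,0],[0,0,0],0]]}}

```text
time: 5.7
ee_pos: [0.6196, 0.123, 0.0867]
tcp_rot: [-179.8, -0.0, 90.0]
wrist_force: [-14.7, 0.5, 9.4]
opening: 0.0175
grasp_force: 39.0
```

>>> {"method": "servo_tool", "body": {"moves": [[[0,0,0],[0,0,-0.01],0],[[0,0,0],[0,0,-0.02],0],[[0,0,0],[0,0,-0.02],0],[[0,0,0],[0,0,-0.02],0],[[0,0,0],[0,0,0],0]]}}

```text
time: 6.2
ee_pos: [0.6231, 0.1231, 0.1593]
tcp_rot: [179.6, -0.1, 90.0]
wrist_force: [0.4, 0.7, -0.8]
opening: 0.0182
grasp_force: 39.5
```

```bash
python3 - <<'E'
from h import *
o=get_obs();print(o["time"],o["ee_pos"],o["tcp_rot"],o["opening"],o["wrist_force"])
im,d=snap("wrist","w4.png")
for n in ["lid_left_knob","lid_left"]:
  for r in mark_of(n,"wrist")[:3]:
    X=world("wrist",r["xyz"]); print(n,round(r["score"],2),X.round(4),pix("wrist",X).round())
E
```

```text
6.2 [0.62307855 0.12307681 0.15929475] [ 1.79646832e+02 -7.05459638e-02  8.99690345e+01] 0.018220320957641787 [ 0.39629764  0.66272991 -0.76668202]
lid_left_knob 0.84 [0.6246 0.1238 0.1591] [325. 256.]
lid_left_knob 0.59 [ 0.3439 -0.0106  0.0488] [ 36. 332.]
lid_left 0.93 [ 0.34   -0.0053 -0.0035] [ 73. 297.]
lid_left 0.73 [0.6198 0.1248 0.1059] [317. 220.]
```

View pics/w4.png

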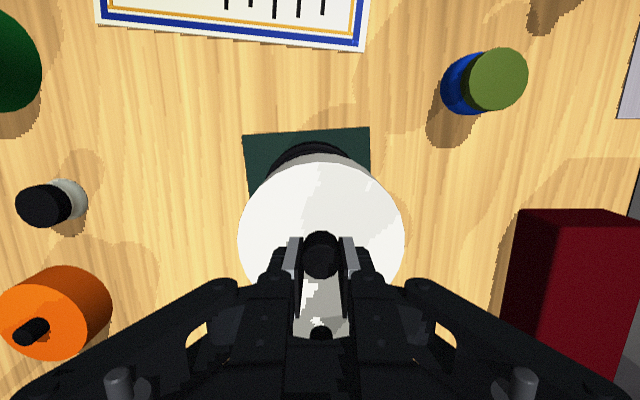

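The left lid is held level, with its knob between the pads at (320,255). I carry it to the bare desk near (0.465, 0.125).

>>> {"method": "servo_tool", "body": {"moves": [[[0,0,0],[0,-0.03,0],0],[[0,0,0],[0,-0.03,0],0],[[0,0,0],[0,-0.03,0],0],[[0,0,0],[0,-0.03,0],0],[[0,0,0],[0,-0.03,0.02],0],[[0,0,0],[0,0,0.04],0],[[0,0,0],[0,0,0.03],0],[[0,0,0],[0,0,0.01],0],[[0,0,0],[0,0,0],0]]}}

```text
time: 7.25
ee_pos: [0.4704, 0.1225, 0.0533]
tcp_rot: [-179.8, 0.0, 90.0]
wrist_force: [0.3, -0.7, 0.1]
opening: 0.0178
grasp_force: 39.6
```

```bash
cat > look.py <<'E'
from h import *
import sys
o=get_obs();print(o["time"],o["ee_pos"].round(4),o["opening"])
for c in("top","scene"):
    snap(c,sys.argv[1]+c+".png")
    for n in sys.argv[2:]:
        for r in mark_of(n,c)[:4]:
            X=world(c,r["xyz"]); print(c,n,round(r["score"],2),X.round(3),pix(c,X).round())
E
python3 look.py a stamp_mid eraser_mid ink_cake_center lid_left
```

```text
7.25 [0.4704 0.1225 0.0533] 0.01776811546796947
top eraser_mid 0.32 [0.616 0.123 0.084] [288. 175.]
top lid_left 0.81 [ 0.341 -0.01  -0.   ] [328. 261.]
top lid_left 0.7 [0.323 0.243 0.001] [252. 265.]
top lid_left 0.63 [ 0.285  0.384 -0.003] [210. 277.]
scene eraser_mid 0.52 [0.617 0.127 0.015] [366. 224.]
scene lid_left 0.86 [0.473 0.127 0.009] [348. 189.]
scene lid_left 0.8 [0.326 0.243 0.002] [366. 151.]
scene lid_left 0.78 [ 0.339 -0.01   0.002] [292. 170.]
scene lid_left 0.57 [0.28  0.378 0.002] [398. 134.]
```

>>> {"method": "servo_tool", "body": {"moves": [[[0,0,0],[0,0,0.003],0],[[0,0,0],[0,0,0.001],0],[[0,0,0],[0,0,0],0],[[0,0,0],[0,0,0],50],[[0,0,0],[0,0,0],50],[[0,0,0],[0,0,0],50],[[0,0,0],[0,0,-0.01],50],[[0,0,0],[0,0,-0.03],50],[[0,0,0],[0,0,-0.04],50],[[0,0,0],[-0.03,0.04,-0.01],50],[[0,0,0],[-0.04,0.04,0],50],[[0,0,0],[-0.03,0.04,0],50]]}}

```text
time: 8.95
ee_pos: [0.5875, 0.0267, 0.1427]
tcp_rot: [179.8, -0.0, 90.0]
wrist_force: [0.4, 1.0, 0.5]
opening: 0.0428
grasp_force: 0.0
```

```bash
python3 look.py b stamp_mid eraser_mid ink_cake_center lid_left; python3 - <<'E'
from h import *
snap("wrist","w5.png")
for r in mark_of("lid_left_knob","wrist")[:4]:
    X=world("wrist",r["xyz"]); print(round(r["score"],2),X.round(4),pix("wrist",X).round())
a=cv2.imread("pics/btop.png")[140:250,240:400];b=cv2.imread("pics/w5.png")
cv2.imwrite("pics/b2.png",np.vstack([cv2.resize(a,(480,330)),cv2.resize(b,(416,260))[:,:416] if 0 else cv2.copyMakeBorder(cv2.resize(b,(416,260)),0,0,0,64,0)]))
E
```

```text
8.95 [0.5875 0.0267 0.1427] 0.042773508262002866
top eraser_mid 0.59 [0.614 0.13  0.015] [288. 181.]
top lid_left 0.94 [0.468 0.12  0.001] [290. 223.]
top lid_left 0.89 [0.322 0.241 0.   ] [253. 266.]
top lid_left 0.89 [ 0.282  0.382 -0.005] [211. 278.]
top lid_left 0.84 [ 0.457 -0.226  0.001] [390. 227.]
scene eraser_mid 0.43 [0.617 0.126 0.015] [365. 224.]
scene ink_cake_center 0.54 [0.488 0.349 0.007] [417. 178.]
scene lid_left 0.91 [0.472 0.121 0.002] [346. 191.]
scene lid_left 0.8 [ 0.455 -0.225 -0.   ] [232. 213.]
scene lid_left 0.69 [ 0.283  0.385 -0.004] [400. 136.]
scene lid_left 0.6 [ 0.341 -0.011  0.001] [292. 171.]
0.96 [ 0.3439 -0.007   0.0498] [ 33. 246.]
0.73 [0.4711 0.1234 0.0524] [160.  79.]
```

View pics/b2.png

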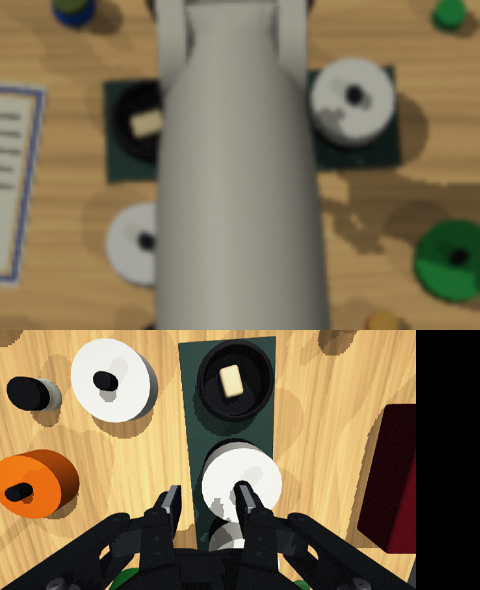

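The left tub holds only the eraser, and its lid lies flat on the desk. Next is the middle lid, near (0.627, 0.008).

>>> {"method": "servo_tool", "body": {"moves": [[[0,0,0],[-0.015,0.03,0],50],[[0,0,0],[-0.004,0.005,0.01],50],[[0,0,0],[0,0,0.02],50],[[0,0,0],[0,0,0],50]]}}

```text
time: 9.95
ee_pos: [0.6194, 0.0091, 0.1076]
tcp_rot: [-179.7, -0.0, 90.0]
wrist_force: [-0.3, 0.2, -0.6]
opening: 0.0428
grasp_force: 0.0
```

```bash
python3 - <<'E'
from h import *
o=get_obs();print(o["time"],o["ee_pos"].round(4))
snap("wrist","w6.png")
for r in mark_of("lid_left_knob","wrist")[:4]:
    X=world("wrist",r["xyz"]); print(round(r["score"],2),X.round(4),pix("wrist",X).round())
E
```

```text
9.95 [0.6194 0.0091 0.1076]
0.76 [0.4767 0.1214 0.0542] [80. 42.]
0.29 [0.6182 0.1231 0.0944] [315.  17.]
```

>>> {"method": "servo_tool", "body": {"moves": [[[0,0,0],[-0.001,0.007,0.01],50],[[0,0,0],[0,0,0.011],50],[[0,0,0],[0,0,0],50],[[0,0,0],[0,0,0],0],[[0,0,0],[0,0,0],0],[[0,0,0],[0,0,0],0],[[0,0,0],[0,0,0],0]]}}

```text
time: 10.75
ee_pos: [0.6264, 0.0081, 0.0905]
tcp_rot: [-179.8, -0.0, 90.0]
wrist_force: [-10.9, 1.1, 6.4]
opening: 0.017
grasp_force: 38.9
```

>>> {"method": "servo_tool", "body": {"moves": [[[0,0,0],[0,0,-0.01],0],[[0,0,0],[0,0,-0.02],0],[[0,0,0],[0,0,-0.02],0],[[0,0,0],[0,0,-0.02],0],[[0,0,0],[0,0,0],0]]}}

```text
time: 11.25
ee_pos: [0.6295, 0.008, 0.1633]
tcp_rot: [179.7, -0.0, 90.0]
wrist_force: [0.0, -0.7, 0.1]
opening: 0.0173
grasp_force: 39.4
```

```bash
python3 - <<'E'
from h import *
o=get_obs();print(o["time"],o["ee_pos"].round(4),o["opening"])
snap("wrist","w7.png")
for n in("lid_mid_knob","lid_mid"):
  for r in mark_of(n,"wrist")[:4]:
    X=world("wrist",r["xyz"]); print(n,round(r["score"],2),X.round(4),pix("wrist",X).round())
E
```

```text
11.25 [0.6295 0.008  0.1633] 0.017292534925523337
lid_mid_knob 0.72 [0.6316 0.0091 0.1588] [326. 252.]
lid_mid 0.67 [ 0.6244 -0.1049  0.081 ] [316. 334.]
lid_mid 0.63 [0.6285 0.0075 0.1061] [321. 222.]
```

>>> {"method": "servo_tool", "body": {"moves": [[[0,0,0],[-0.003,-0.03,0],0],[[0,0,0],[-0.003,-0.03,0],0],[[0,0,0],[-0.003,-0.03,0],0],[[0,0,0],[-0.003,-0.03,0],0],[[0,0,0],[0,-0.035,0.02],0],[[0,0,0],[0,0,0.04],0],[[0,0,0],[0,0,0.03],0],[[0,0,0],[0,0,0.012],0],[[0,0,0],[0,0,0],0]]}}

```text
time: 12.3
ee_pos: [0.4717, -0.0039, 0.0558]
tcp_rot: [-179.8, -0.0, 90.0]
wrist_force: [0.9, -0.7, -0.9]
opening: 0.0174
grasp_force: 39.6
```

```bash
python3 look.py c stamp_mid eraser_mid ink_cake_center lid_left
```

```text
12.3 [ 0.4717 -0.0039  0.0558] 0.017413118281433396
top eraser_mid 0.41 [0.615 0.127 0.015] [289. 181.]
top ink_cake_center 0.59 [0.472 0.121 0.053] [289. 220.]
top lid_left 0.94 [0.323 0.24  0.001] [253. 265.]
top lid_left 0.85 [ 0.283  0.386 -0.003] [210. 277.]
top lid_left 0.8 [ 0.457 -0.226  0.002] [391. 227.]
top lid_left 0.67 [0.469 0.123 0.001] [289. 223.]
scene stamp_mid 0.73 [ 0.478 -0.009  0.005] [306. 201.]
scene stamp_mid 0.55 [0.552 0.342 0.002] [423. 194.]
scene stamp_mid 0.54 [0.625 0.009 0.039] [327. 230.]
scene eraser_mid 0.53 [0.615 0.124 0.016] [364. 223.]
scene lid_left 0.91 [0.277 0.382 0.001] [399. 134.]
scene lid_left 0.84 [0.319 0.244 0.002] [365. 150.]
scene lid_left 0.77 [ 0.458 -0.228  0.001] [232. 214.]
scene lid_left 0.71 [0.472 0.123 0.006] [347. 190.]
```

>>> {"method": "servo_tool", "body": {"moves": [[[0,0,0],[0,0,0.002],0],[[0,0,0],[0,0,0.001],0],[[0,0,0],[0,0,0],0],[[0,0,0],[0,0,0],50],[[0,0,0],[0,0,0],50],[[0,0,0],[0,0,0],50],[[0,0,0],[0,0,-0.01],50],[[0,0,0],[0,0,-0.03],50],[[0,0,0],[0,0,-0.04],50],[[0,0,0],[-0.02,0.04,-0.02],50],[[0,0,0],[-0.03,0.04,0],50],[[0,0,0],[0,0,0],50]]}}

```text
time: 14.0
ee_pos: [0.5565, -0.0565, 0.1538]
tcp_rot: [180.0, 0.0, 89.9]
wrist_force: [-1.7, 0.1, -1.1]
opening: 0.0422
grasp_force: 0.0
```

```bash
python3 - <<'E'
from h import *
o=get_obs();print(o["time"],o["ee_pos"].round(4),o["opening"])
snap("wrist","w8.png")
for n in("stamp_mid","stamp","ink_cake_center","lid_mid","square"):
  for r in mark_of(n,"wrist")[:4]:
    X=world("wrist",r["xyz"]); print(n,round(r["score"],2),X.round(4),pix("wrist",X).round())
for c in("top","scene"):
  snap(c,"d"+c+".png")
  for n in("lid_mid","stamp_mid"):
   for r in mark_of(n,c)[:4]:
    X=world(c,r["xyz"]); print(c,n,round(r["score"],2),X.round(4),pix(c,X).round())
E
```

```text
14.0 [ 0.5565 -0.0565  0.1538] 0.04220891322047357
stamp_mid 0.75 [0.6237 0.0149 0.0389] [406. 116.]
stamp 0.86 [0.6213 0.0082 0.0087] [394. 124.]
lid_mid 0.82 [ 0.4649 -0.0035 -0.0018] [230. 137.]
square 0.28 [ 0.6236 -0.1007  0.0885] [412. 273.]
top lid_mid 0.45 [ 0.4722 -0.0009 -0.003 ] [325. 222.]
top stamp_mid 0.63 [0.6207 0.0092 0.0408] [323. 178.]
scene lid_mid 0.68 [ 0.4754 -0.0105 -0.0018] [305. 202.]
scene stamp_mid 0.7 [0.624  0.0095 0.0405] [327. 230.]
```

View pics/w8.png

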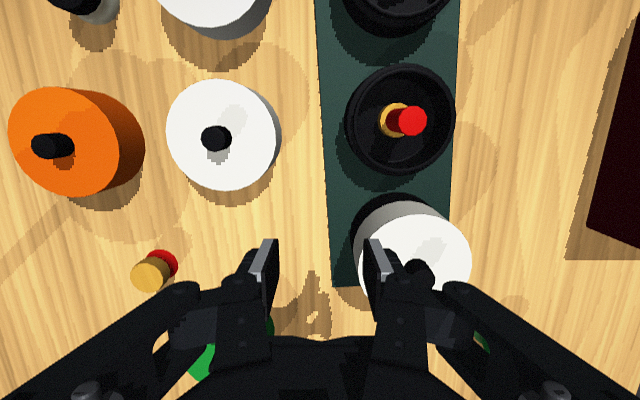

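The stamp, red handle on a brass foot, stands in the middle tub at (410,120). Both lids are flat on the bare desk and the right tub stays closed. I fix its handle top by a ray.

```bash
python3 - <<'E'
from h import *
im=cv2.imread("pics/w8.png").astype(int);m=(im[:,:,2]>180)&(im[:,:,1]<70)&(im[:,:,0]<70);m[200:]=0
v,u=np.nonzero(m);print(len(u),u.mean(),v.mean())
k=calibration("wrist");R=np.array(k["R"]);t=np.array(k["t"]);C=-R.T@t
r=R.T@np.linalg.inv(k["camera_matrix"])@[u.mean(),v.mean(),1]
print(C+r*(.070-C[2])/r[2])
# refined square & coaster from top0, scene0 pictures: red outline
for c,z in(("top",.002),("scene",.002)):
    im=cv2.imread(f"pics/{c}0.png").astype(int);k=calibration(c);R=np.array(k["R"]);t=np.array(k["t"]);C=-R.T@t
    p=pix(c,[.489,.347,.002]);H=np.mgrid[:400,:640]
    m=(im[:,:,2]-im[:,:,1]>35)&(np.hypot(H[1]-p[0],H[0]-p[1])<20)
    v,u=np.nonzero(m);P=[]
    (a,b),s,_=cv2.minAreaRect(np.c_[u,v].astype(np.float32));
    r=R.T@np.linalg.inv(k["camera_matrix"])@[a,b,1];print(c,len(u),(a,b),s,(C+r*(z-C[2])/r[2]).round(4))
E
```

```text
642 412.2289719626168 120.04361370716511
[0.62020888 0.01296181 0.07      ]
top 26 (225.5, 216.0) (12.0, 13.0) [0.491  0.3433 0.002 ]
scene 41 (416.00994873046875, 179.57000732421875) (10.74802303314209, 15.132086753845215) [0.4913 0.3464 0.002 ]
```

>>> {"method": "servo_tool", "body": {"moves": [[[0,0,0],[0.035,0.035,0],40],[[0,0,0],[0.025,0.025,0],40],[[0,0,0],[0.006,0.006,0.01],40],[[0,0,0],[0,0,0.02],40],[[0,0,0],[0,0,0.02],40],[[0,0,0],[0,0,0],40]]}}

```text
time: 15.2
ee_pos: [0.6172, 0.0118, 0.1014]
tcp_rot: [-179.7, 0.0, 90.0]
wrist_force: [-0.4, -0.4, 1.2]
opening: 0.0347
grasp_force: 0.0
```

>>> {"method": "servo_tool", "body": {"moves": [[[0,0,0],[-0.001,0.005,0.01],40],[[0,0,0],[0,0,0.02],40],[[0,0,0],[0,0,0.02],40],[[0,0,0],[0,0,0],40],[[0,0,0],[0,0,0],0],[[0,0,0],[0,0,0],0],[[0,0,0],[0,0,0],0],[[0,0,0],[0,0,0],0]], "force": 60}}

```text
time: 16.0
ee_pos: [0.6245, 0.011, 0.0556]
tcp_rot: [179.9, -0.0, 90.0]
wrist_force: [0.0, -0.7, 3.5]
opening: 0.0185
grasp_force: 58.9
```

>>> {"method": "servo_tool", "body": {"moves": [[[0,0,0],[0,0,-0.01],0],[[0,0,0],[0,0,-0.02],0],[[0,0,0],[0,0,-0.03],0],[[0,0,0],[0,0,-0.04],0],[[0,0,0],[0,0,-0.03],0],[[0,0,0],[0,0,0],0]]}}

```text
time: 16.6
ee_pos: [0.6257, 0.011, 0.1909]
tcp_rot: [179.5, -0.0, 90.0]
wrist_force: [0.4, 0.2, -0.2]
opening: 0.0186
grasp_force: 58.7
```

```bash
python3 - <<'E'
from h import *
o=get_obs();print(o["time"],o["ee_pos"].round(4),o["opening"],o["wrist_force"])
for c in("scene","wrist","top"):
  snap(c,"e"+c+".png")
  for n in("stamp","stamp_mid"):
   for r in mark_of(n,c)[:2]:
    X=world(c,r["xyz"]); print(c,n,round(r["score"],2),X.round(4),pix(c,X).round())
a=cv2.imread("pics/escene.png");p=pix("scene",o["ee_pos"]).astype(int)
cv2.imwrite("pics/e2.png",np.hstack([cv2.resize(a[p[1]-40:p[1]+40,p[0]-40:p[0]+40],(400,400),interpolation=cv2.INTER_CUBIC),cv2.resize(cv2.imread("pics/ewrist.png")[160:360,220:420],(400,400))]))
E
```

```text
16.6 [0.6257 0.011  0.1909] 0.018589265830468764 [ 0.41722964  0.1882199  -0.19787878]
scene stamp 0.68 [0.6272 0.0067 0.0067] [326. 238.]
scene stamp 0.59 [0.6242 0.0106 0.1478] [329. 204.]
scene stamp_mid 0.67 [0.6258 0.011  0.1752] [330. 198.]
wrist stamp 0.59 [0.6226 0.0073 0.1348] [319. 228.]
wrist stamp_mid 0.81 [0.626  0.014  0.1661] [324. 237.]
```

View pics/e2.png

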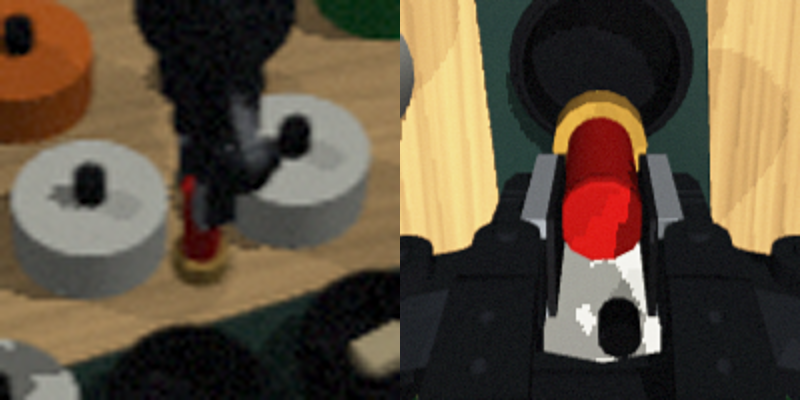

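The stamp is held upright: red handle between the pads, brass foot below, hanging over the empty middle tub. I move short of the square to look at it.

>>> {"method": "servo_tool", "body": {"moves": [[[0,0,0],[0.033,-0.017,0],0],[[0,0,0],[0.033,-0.017,0],0],[[0,0,0],[0.033,-0.017,0],0],[[0,0,0],[0.033,-0.017,0],0],[[0,0,0],[0.033,-0.017,0],0],[[0,0,0],[0.033,-0.017,0],0],[[0,0,0],[0.033,-0.017,0],0],[[0,0,0],[0.033,-0.017,0],0],[[0,0,0],[0,0,0],0]]}}

```text
time: 17.95
ee_pos: [0.4862, 0.2782, 0.1844]
tcp_rot: [-180.0, -0.0, 90.2]
wrist_force: [0.1, 0.5, -0.8]
opening: 0.0186
grasp_force: 58.8
```

```bash
cat > sq.py <<'E'
from h import *
import sys
o=get_obs();print(o["time"],o["ee_pos"].round(4),o["tcp_rot"].round(2),o["opening"])
im,d=snap("wrist",sys.argv[1]);im=im.astype(int)
k=calibration("wrist");R=np.array(k["R"]);t=np.array(k["t"]);K=np.array(k["camera_matrix"]);C=-R.T@t
p=pix("wrist",[.491,.345,.002]);H=np.mgrid[:400,:640];print("expect",p)
m=((im[:,:,0]-im[:,:,1]>35)&(np.abs(im[:,:,1]-im[:,:,2])<60)&(np.hypot(H[1]-p[0],H[0]-p[1])<75)).astype(np.uint8)
v,u=np.nonzero(m)
r=(R.T@np.linalg.inv(K)@np.array([u,v,np.ones(len(u))]));P=C[:,None]+r*((.002-C[2])/r[2])
c,s,a=cv2.minAreaRect((P[:2].T*1000).astype(np.float32));print(len(u),"centre mm",c,s,a)
E
python3 sq.py f1.png
```

```text
17.95 [0.4862 0.2782 0.1844] [-1.7996e+02 -4.0000e-02  9.0200e+01] 0.018593290840001504
expect [324.27280473 117.38072619]
565 centre mm (473.54962158203125, 341.6864013671875) (80.36983489990234, 83.08850860595703) 84.25042724609375
```

View pics/f1.png

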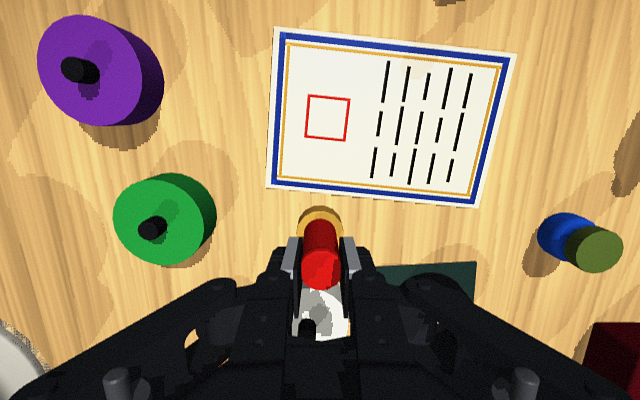

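The wrist view shows the empty red square spanning (305–350, 95–141), centred at about (327,118). The stamp is held with its foot at (319,220).

```bash
python3 - <<'E'
from h import *
im=cv2.imread("pics/f1.png")[:,:,::-1].astype(int)
k=calibration("wrist");R=np.array(k["R"]);t=np.array(k["t"]);K=np.array(k["camera_matrix"]);C=-R.T@t
m=(im[:,:,0]-im[:,:,1]>60)&(im[:,:,0]-im[:,:,2]>60);b=np.zeros_like(m);b[85:150,297:358]=1;v,u=np.nonzero(m&b)
r=(R.T@np.linalg.inv(K)@np.array([u,v,np.ones(len(u))]));P=C[:,None]+r*((.002-C[2])/r[2])
print(cv2.minAreaRect((P[:2].T*1000).astype(np.float32)))
o=get_obs()
e=o["ee_pos"];zf=e[2]-.0476
for zz in(zf,zf+.014,zf+.062): print(zz.round(3),pix("wrist",[e[0],e[1],zz]).round(1))
# rim of the foot top circle predicted
# brass pixels
h=cv2.cvtColor(im.astype(np.uint8),cv2.COLOR_RGB2HSV)
s=im[200:240,290:350];br=(h[200:240,290:350,0]>12)&(h[200:240,290:350,0]<30)&(h[200:240,290:350,1]>130)
v,u=np.nonzero(br);print(u.min()+290,u.max()+290,v.min()+200,v.max()+200)
a=np.linspace(0,6.28,60)
for zz in(zf,zf+.014):
  q=np.array([pix("wrist",[e[0]+.015*np.cos(x),e[1]+.015*np.sin(x),zz]) for x in a]);print(q.min(0),q.max(0))
q=np.array([pix("wrist",[e[0]+.011*np.cos(x),e[1]+.011*np.sin(x),zf+.062]) for x in a]);print("top",q.min(0),q.max(0))
print(d:=None)
E
```

```text
((493.3149719238281, 344.4991455078125), (43.61387252807617, 44.15428161621094), 84.45742797851562)
0.137 [320.1 223.6]
0.151 [320.  231.2]
0.199 [319.8 268.4]
296 343 205 239
[297.71786035 202.06439888] [342.4315011  244.23516396]
[296.0731475  208.30087936] [343.9834061  253.16050225]
top [296.53935977 246.9327154 ] [343.07195138 288.95736262]
None
```

>>> {"method": "servo_tool", "body": {"moves": [[[0,0,0],[0.03,0.005,0],0],[[0,0,0],[0.03,0.002,0],0],[[0,0,0],[0.006,0,0.02],0],[[0,0,0],[0,0,0.04],0],[[0,0,0],[0,0,0.035],0],[[0,0,0],[0,0,0.015],0],[[0,0,0],[0,0,0],0]]}}

```text
time: 18.7
ee_pos: [0.4945, 0.3397, 0.0725]
tcp_rot: [-179.8, 0.1, 89.9]
wrist_force: [0.1, -0.1, -0.6]
opening: 0.0186
grasp_force: 58.8
```

```bash
python3 - <<'E'
from h import *
o=get_obs();print(o["time"],o["ee_pos"].round(4),o["tcp_rot"].round(2),o["opening"],o["wrist_force"])
im,d=snap("wrist","g1.png")
k=calibration("wrist");print([pix("wrist",[.4933+a,.3445+b,.002]).round() for a,b in((-.022,-.022),(.022,.022),(-.022,.022))])
snap("scene","g1s.png");p=pix("scene",[.4933,.3445,.02]).astype(int)
cv2.imwrite("pics/g2.png",np.hstack([cv2.resize(cv2.imread("pics/g1s.png")[p[1]-40:p[1]+40,p[0]-40:p[0]+40],(400,400),interpolation=cv2.INTER_CUBIC),cv2.resize(cv2.imread("pics/g1.png")[130:330,220:420],(400,400))]))
E
```

```text
18.7 [0.4945 0.3397 0.0725] [-1.7981e+02  1.4000e-01  8.9920e+01] 0.018576378151236823 [ 0.06369502 -0.09808903 -0.58025152]
[array([289., 234.]), array([348., 178.]), array([287., 178.])]
```

View pics/g2.png

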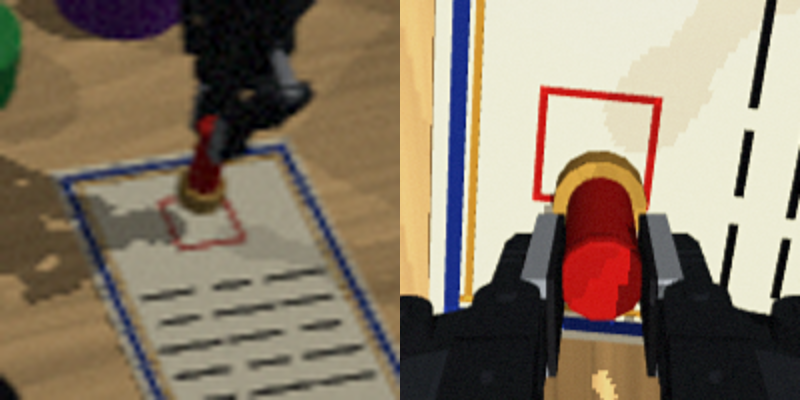

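The wrist crop shows the stamp over the square's near half, with the square's centre about 6 mm further along +y. I shift and lower.

>>> {"method": "servo_tool", "body": {"moves": [[[0,0,0],[0.006,0.001,0],0],[[0,0,0],[0,0,0.01],0],[[0,0,0],[0,0,0.008],0],[[0,0,0],[0,0,0],0]]}}

```text
time: 19.2
ee_pos: [0.4956, 0.3467, 0.0551]
tcp_rot: [-179.9, 0.1, 90.0]
wrist_force: [-0.2, -0.7, -0.2]
opening: 0.0187
grasp_force: 58.8
```

```bash
python3 - <<'E'
from h import *
o=get_obs();print(o["time"],o["ee_pos"].round(4),o["tcp_rot"].round(2),o["wrist_force"])
im,d=camera("wrist");im=im.astype(int)
m=(im[:,:,0]-im[:,:,1]>60)&(im[:,:,0]-im[:,:,2]>60);m[:130]=0;m[205:]=0
h=cv2.cvtColor(im.astype(np.uint8),cv2.COLOR_RGB2HSV)
br=(h[:,:,0]>12)&(h[:,:,0]<30)&(h[:,:,1]>130);br[:130]=0;br[260:]=0;br[:,:270]=0;br[:,370:]=0
k=calibration("wrist");R=np.array(k["R"]);t=np.array(k["t"]);K=np.array(k["camera_matrix"]);C=-R.T@t
v,u=np.nonzero(m&~br)
P=lambda u,v,z:(lambda r:C+r*(z-C[2])/r[2])(R.T@np.linalg.inv(K)@[u,v,1])
Q=np.array([P(a,b,.002) for a,b in zip(u,v)])
Q=Q[np.hypot(Q[:,0]-.495,Q[:,1]-.345)<.035];print("sq",len(Q),Q.min(0).round(4),Q.max(0).round(4))
v,u=np.nonzero(br);print("brass",u.min(),u.max(),v.min(),v.max(),P(320,v.min(),.006).round(4))
cv2.imwrite("pics/h1.png",cv2.resize(im[120:320,220:420].astype(np.uint8)[:,:,::-1],(600,600)))
E
```

```text
19.2 [0.4956 0.3467 0.0551] [-1.799e+02  7.000e-02  8.998e+01] [-0.19103999 -0.70680475 -0.19389169]
sq 369 [0.4718 0.3586 0.002 ] [0.5165 0.3697 0.002 ]
brass 296 343 206 252 [0.4956 0.3584 0.006 ]
```

View pics/h1.png

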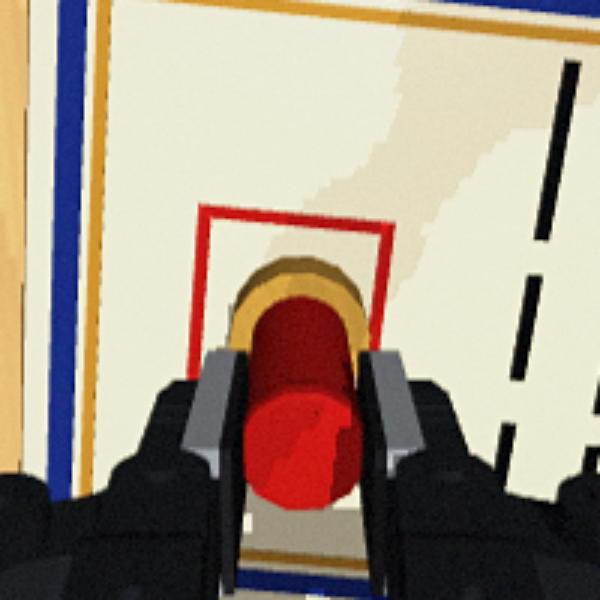

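The foot is inside the square but about 2.5 mm too far towards +x, so I correct that and lower further.

>>> {"method": "servo_tool", "body": {"moves": [[[0,0,0],[0.001,-0.0025,0],0],[[0,0,0],[0,0,0],0],[[0,0,0],[0,0,0.003],0],[[0,0,0],[0,0,0.002],0],[[0,0,0],[0,0,0],0]]}}

```text
time: 19.75
ee_pos: [0.4936, 0.3479, 0.0513]
tcp_rot: [-180.0, 0.0, 90.0]
wrist_force: [0.3, -0.8, -0.7]
opening: 0.0188
grasp_force: 58.8
```

>>> {"method": "servo_tool", "body": {"moves": [[[0,0,0],[0,0,0.002],0],[[0,0,0],[0,0,0.002],0],[[0,0,0],[0,0,0],0]]}}

```text
time: 20.05
ee_pos: [0.494, 0.3485, 0.0495]
tcp_rot: [179.9, -0.1, 90.0]
wrist_force: [-3.7, -0.4, 11.1]
opening: 0.0186
grasp_force: 60.0
```

>>> {"method": "servo_tool", "body": {"moves": [[[0,0,0],[0,0,0.001],0],[[0,0,0],[0,0,0],0],[[0,0,0],[0,0,0],0],[[0,0,0],[0,0,0],0],[[0,0,0],[0,0,0],0],[[0,0,0],[0,0,0],0],[[0,0,0],[0,0,0],0],[[0,0,0],[0,0,0],0],[[0,0,0],[0,0,0],0]]}}

```text
time: 20.95
ee_pos: [0.4941, 0.3487, 0.0495]
tcp_rot: [179.9, -0.1, 90.0]
wrist_force: [-5.8, -2.6, 18.8]
opening: 0.0185
grasp_force: 60.7
```

>>> {"method": "servo_tool", "body": {"moves": [[[0,0,0],[0,0,-0.01],0],[[0,0,0],[0,0,-0.02],0],[[0,0,0],[0,0,-0.03],0],[[0,0,0],[0,0,-0.04],0],[[0,0,0],[-0.03,0.02,-0.02],0],[[0,0,0],[-0.04,0.01,0],0],[[0,0,0],[0,0,0],0]]}}

```text
time: 21.65
ee_pos: [0.5252, 0.2748, 0.1679]
tcp_rot: [179.9, 0.0, 89.8]
wrist_force: [-0.4, -0.0, -0.8]
opening: 0.0186
grasp_force: 58.9
```

```bash
python3 - <<'E'
from h import *
o=get_obs();print(o["time"],o["ee_pos"].round(4),o["tcp_rot"].round(2),o["wrist_force"])
im,d=snap("wrist","i1.png");p=pix("wrist",[.494,.345,.002]).astype(int);print(p)
a=cv2.imread("pics/i1.png");y=max(p[1]-50,0)
cv2.imwrite("pics/i2.png",np.hstack([cv2.resize(a[y:y+100,p[0]-50:p[0]+50],(400,400)),cv2.resize(a[190:340,245:395],(400,400))]))
k=calibration("top")
for c in("top","scene"):
  camera(c)
  for r in mark_of("coaster_top",c)[:1]:
    print(c,world(c,r["xyz"]).round(4))
  for r in cut_out("coaster_top",c)[:1]:
    q=calibration(c);R=np.array(q["R"]);C=-R.T@np.array(q["t"]);v,u=np.nonzero(r["mask"]);w=R.T@np.linalg.inv(q["camera_matrix"])@np.array([u,v,np.ones(len(u))])
    P=C[:,None]+w*((.006-C[2])/w[2]);print(P.mean(1).round(4),np.ptp(P,1).round(4))
E
```

```text
21.65 [0.5252 0.2748 0.1679] [1.799e+02 2.000e-02 8.978e+01] [-0.39473592 -0.04365451 -0.80688778]
[288 117]
top [ 0.5464 -0.3523  0.0029]
[ 0.5459 -0.3498  0.006 ] [0.0853 0.0873 0.    ]
scene [ 0.5419 -0.3515  0.0045]
[ 0.5496 -0.3501  0.006 ] [0.0929 0.0883 0.    ]
```

View pics/i2.png

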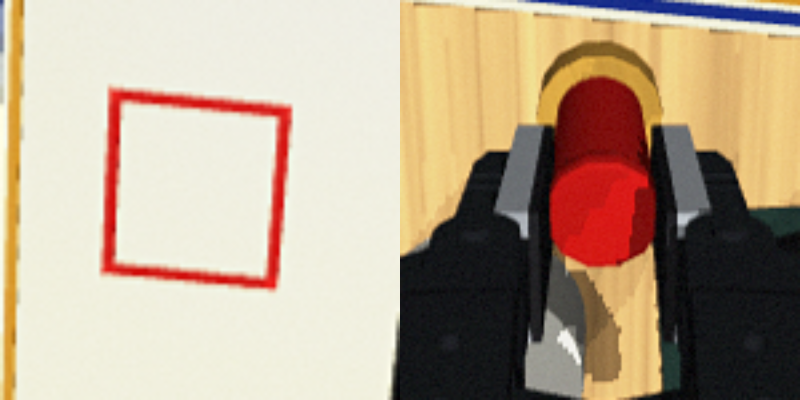

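The square is still outlined and the board unmoved. The print isn't rendered, but contact came at exactly the predicted height and was held at 11–19 N for about 0.9 s. The stamp is still upright in the pads. On to the coaster at (0.547, −0.350).

>>> {"method": "servo_tool", "body": {"moves": [[[0,0,0],[-0.03,0.002,0],0],[[0,0,0],[-0.045,0.002,0],0],[[0,0,0],[-0.045,0.002,0],0],[[0,0,0],[-0.045,0.002,0],0],[[0,0,0],[-0.045,0.002,0],0],[[0,0,0],[-0.045,0.002,0],0],[[0,0,0],[-0.045,0.002,0],0],[[0,0,0],[-0.045,0.002,0],0],[[0,0,0],[-0.045,0.002,0],0],[[0,0,0],[-0.045,0.002,0],0],[[0,0,0],[-0.045,0.002,0],0],[[0,0,0],[-0.04,0,0],0]]}}

```text
time: 23.2
ee_pos: [0.5456, -0.2435, 0.1664]
tcp_rot: [-180.0, 0.0, 90.0]
wrist_force: [0.5, -0.7, -0.2]
opening: 0.0184
grasp_force: 58.9
```

>>> {"method": "servo_tool", "body": {"moves": [[[0,0,0],[-0.03,0,0],0],[[0,0,0],[0,0,0],0]]}}

```text
time: 23.4
ee_pos: [0.5453, -0.2748, 0.1658]
tcp_rot: [-179.9, 0.0, 89.8]
wrist_force: [0.7, 0.6, -0.8]
opening: 0.0185
grasp_force: 58.9
```

>>> {"method": "servo_tool", "body": {"moves": [[[0,0,0],[-0.04,0.002,0],0],[[0,0,0],[-0.033,0,0.01],0],[[0,0,0],[0,0,0.03],0],[[0,0,0],[0,0,0.03],0],[[0,0,0],[0,0,0.025],0],[[0,0,0],[0,0,0.01],0],[[0,0,0],[0,0,0],0]]}}

```text
time: 24.1
ee_pos: [0.547, -0.3437, 0.0603]
tcp_rot: [-179.9, -0.1, 90.0]
wrist_force: [-0.1, -0.9, -0.8]
opening: 0.0184
grasp_force: 59.0
```

```bash
python3 - <<'E'
from h import *
o=get_obs();print(o["time"],o["ee_pos"].round(4),o["wrist_force"])
im,d=snap("wrist","j1.png")
for n in("coaster_top","stamp"):
  for r in mark_of(n,"wrist")[:2]: print(n,round(r["score"],2),world("wrist",r["xyz"]).round(4))
a=cv2.imread("pics/j1.png")
cv2.imwrite("pics/j2.png",cv2.resize(a[100:350,170:470],(600,500)))
E
```

```text
24.1 [ 0.547  -0.3437  0.0603] [-0.11889644 -0.90514476 -0.83096202]
stamp 0.94 [ 0.5462 -0.3528  0.0164]
```

View pics/j2.png

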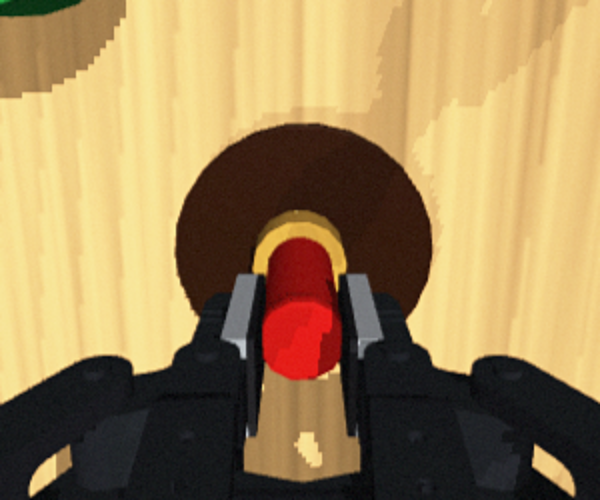

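The foot is over the coaster's middle. That is more pictures than the ten allowed, so the rest goes by numbers only.

>>> {"method": "servo_tool", "body": {"moves": [[[0,0,0],[0,0,0.004],0],[[0,0,0],[0,0,0.002],0],[[0,0,0],[0,0,0.001],0],[[0,0,0],[0,0,0],0]]}}

```text
time: 24.65
ee_pos: [0.5473, -0.345, 0.0546]
tcp_rot: [-180.0, -0.0, 90.0]
wrist_force: [-0.1, 0.2, -0.3]
opening: 0.0185
grasp_force: 59.0
```

>>> {"method": "servo_tool", "body": {"moves": [[[0,0,0],[0,0,0.0015],0],[[0,0,0],[0,0,0],0]]}}

```text
time: 24.85
ee_pos: [0.5475, -0.3452, 0.0536]
tcp_rot: [180.0, 0.0, 90.0]
wrist_force: [-1.3, 1.1, 1.6]
opening: 0.019
grasp_force: 59.3
```

Light contact. I release and retreat straight up.

>>> {"method": "servo_tool", "body": {"moves": [[[0,0,0],[0,0,0],45],[[0,0,0],[0,0,0],45],[[0,0,0],[0,0,0],45],[[0,0,0],[0,0,0],45],[[0,0,0],[0,0,-0.01],45],[[0,0,0],[0,0,-0.03],45],[[0,0,0],[0,0,-0.04],45],[[0,0,0],[0,0,-0.05],45],[[0,0,0],[0.04,-0.03,-0.02],45],[[0,0,0],[0.04,-0.03,0],45],[[0,0,0],[0,0,0],45]]}}

```text
time: 25.95
ee_pos: [0.4864, -0.2643, 0.2032]
tcp_rot: [-180.0, -0.1, 90.1]
wrist_force: [0.8, 0.2, 0.6]
opening: 0.0385
grasp_force: 0.0
```

```bash
python3 - <<'E'
from h import *
o=get_obs();print(o["time"],o["ee_pos"].round(4),o["opening"],o["wrist_force"].round(1))
for c in("wrist","top","scene"):
  camera(c)
  for n in("stamp","stamp_mid","lid_left","red_pot","inkwell","green_jar","teal_pot"):
    for r in mark_of(n,c)[:5 if n=="lid_left" else 1]: print(c,n,round(r["score"],2),world(c,r["xyz"]).round(3))
E
```

```text
25.95 [ 0.4864 -0.2643  0.2032] 0.038508270281057085 [0.8 0.2 0.6]
wrist stamp 0.48 [ 0.551 -0.354  0.006]
wrist stamp_mid 0.55 [ 0.556 -0.348  0.036]
wrist lid_left 0.79 [ 0.462 -0.227 -0.003]
wrist red_pot 0.97 [ 0.388 -0.147  0.001]
wrist green_jar 0.72 [ 0.64  -0.113  0.036]
wrist teal_pot 0.62 [ 0.754 -0.231 -0.002]
top stamp 0.71 [ 0.751 -0.226  0.003]
top lid_left 0.84 [0.468 0.122 0.002]
top lid_left 0.83 [0.322 0.24  0.002]
top lid_left 0.83 [ 0.458 -0.229  0.002]
top lid_left 0.69 [ 0.281  0.385 -0.001]
top lid_left 0.65 [ 0.339 -0.01  -0.001]
top red_pot 0.44 [ 0.383 -0.141 -0.001]
top inkwell 0.58 [0.361 0.11  0.002]
top green_jar 0.53 [ 0.761  0.22  -0.002]
top teal_pot 0.57 [ 0.749 -0.226 -0.   ]
scene stamp 0.68 [ 0.545 -0.343  0.008]
scene lid_left 0.94 [0.474 0.124 0.001]
scene lid_left 0.89 [0.321 0.242 0.001]
scene lid_left 0.88 [ 0.338 -0.011 -0.   ]
scene lid_left 0.87 [ 0.457 -0.226 -0.002]
scene lid_left 0.74 [ 0.753 -0.228  0.002]
scene red_pot 0.66 [ 0.385 -0.14   0.002]
scene inkwell 0.57 [0.362 0.11  0.001]
scene green_jar 0.92 [0.763 0.221 0.004]
scene teal_pot 0.74 [ 0.749 -0.23   0.003]
```

The stamp stands on the coaster (foot z 6 mm, middle z 36 mm), the bystanders haven't moved, and the robot touches nothing.

```bash
python3 -c "
from workcell import job_done;print(job_done())"
```

```text
the job is handed in; nothing more can be done
None
```

The job is handed in at about 26 s: the stamp was in the middle tub, was pressed inside the red square at 11–19 N for about 0.9 s (no mark shows in the camera picture), and now stands upright on the coaster, with the left and middle lids on the bare desk and the right tub closed; I viewed 13 pictures, over the limit of 10.

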